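# Settle a centrifuge rotor onto its drive pin and close the lid

### The job

The loaded rotor of the small bench centrifuge has been set down on its drive without engaging the drive pin, so it stands 8 mm too high and the lid will not shut. Gently turn the rotor on its drive until it drops fully home on the pin, then swing the clear lid fully shut without slamming it. The drive bearing and the lid are delicate: never push on the rotor or the lid with more than about 10 N, do not lift the rotor off its drive, and leave the beaker, marker and petri dish where they are.

Things in the scene. Friction and masses are not known exactly. Their poses are not given: they have to be found in the camera images.
- centrifuge_base: White round bench centrifuge, fixed, 156 mm across, 68 mm high; place and yaw vary. Origin: centre of underside. x axis: from its front (control panel) to the hinge at its rear; z up. Rim of radius 66 to 74 mm, top at z = 68; inside it a shallow chamber, floor z = 58. Its drive carries the rotor.
- drive_axis (a point): Point on the axis of the fixed vertical drive shaft (12 mm diameter, braked, does not turn), 66 mm above the base's underside: where the rotor's origin lies when home. A 6 mm cross pin through the shaft is hidden under the rotor; its direction differs every time, is not measured and cannot be seen. Axes as the base's.
- rotor: Grey loose four-place rotor on the drive, 125 mm across, 0.19 to 0.32 kg, z up, centred within 1 mm. Origin: centre of hub's underside, 74 mm above the base's origin when not engaged (then it leans up to 5 degrees), 66 when home. Hub 37 mm diameter up to z = 30, on it a steel cap nut, 19 mm diameter, to z = 37. Four arms at 45, 135, 225, 315 degrees from its x axis.
- rotor_arm (a point): Point on the rotor arm at 45 degrees, at radius 36 mm, z = 26 (arm top). The four arms are alike: upright web 8 mm thick, z = 8 to 26, radius 18 to 45, then a leaning tube sleeve 18 mm thick (radius 32 to 63, z -2 to 28); tube caps at 45 and 225 degrees reach z = 35. 48 mm free between webs at radius 36, open from above, for a finger to push an arm sideways.
- rotor_hub (a point): Top of the cap nut, on the rotor's axis, 37 mm above its origin. A slot 7.6 mm wide under the hub, along the rotor's x, fits the pin in two positions half a turn apart. Under 1 N sideways on an arm turns the rotor either way; within 160 degrees slot meets pin and it falls 8 mm by its own weight. The pin then stops it hard: do not force it on.
- lid (a joint): Lid's hinge angle: 0 = fully shut, 1.55 to 1.75 rad at the start (standing open at the rear). Friction hinge, 0.14 N m: the lid stays where it is left and must be moved all the way down (its weight helps with 0.08 N m at most). It stops hard at 0; on a rotor that stands high it stops 0.07 rad short.
- lid_shell: Clear round lid, 136 mm across, 41 mm deep, 3 mm wall, 0.1 kg. Origin: middle of the hinge line, 76 mm behind the base's axis, 68 mm above its underside. Axes equal the base's when shut; it opens about the base's y axis, front edge rising. Shut, its roof is 3 mm above a rotor that is home.
- lid_tab (a point): Middle of the outer face of the lid's thumb tab: a clear flat tongue 42 mm wide, 5 mm thick, on the front edge of the lid. The point is 160 mm from the hinge line (tab end 170, lid wall 144). With the lid open the tab points up and this face looks to the rear; shut, it looks up. Site axes as lid_shell's: z is this face's outward normal.
- beaker: Clear beaker, 73 mm diameter, 92 mm high, standing behind the centrifuge; leave alone. Origin: centre of its underside.
- marker: Marker pen lying flat, 132 x 12 x 13 mm, behind the centrifuge; leave alone. Origin: centre of its underside, x along it.
- petri: Closed petri dish, 90 mm diameter, 16 mm high, to the left of the centrifuge; leave alone. Origin: centre of its underside.

How it is judged:
On the way, in this order (a step that is already met when the one before it is completed fails the run):
1. the rotor has dropped fully home on the drive pin (z of rotor in the frame of centrifuge_base below 0.0685 m and angle between rotor's own z axis and vertical below 0.04 rad), for 0.2 s.
2. the lid is fully shut (value of joint lid below 0.03 rad), for 0.2 s.
At the end, for the whole second after the job is handed in: The rotor is fully home (its origin within 2.5 mm of the home height, 66 mm above the base's origin, upright within 0.04 rad) and at rest, and the lid is shut to within 0.03 rad (all of step 1 and value of joint lid below 0.03 rad and linear speed of rotor below 0.02 m/s); the robot touches nothing.
It fails at once if the rotor is pushed or gripped with more than 15 N (contact force between any of the fingers, the arm and rotor above 15 N).
It fails at once if the lid is pushed or gripped with more than 15 N (contact force between any of the fingers, the arm and lid_shell above 15 N).
It fails at once if the lid is slammed (closes faster than 3 rad/s) (velocity of joint lid below -3 rad/s).
It fails at once if the rotor is lifted off its drive by more than 10 mm (z of rotor in the frame of centrifuge_base above 0.084 m).
It fails at once if the beaker, marker or petri dish is moved by more than 30 mm (distance of any of beaker, marker, petri from where it was at the start of the episode above 0.03 m).
It also fails if it takes over 72 s, if anything falls off the work surface, if the arm or the gripper's body presses on something with over 40 N, if the wrist force passes 120 N, or if a joint passes its speed limit or range.

### The arm

A 6-joint arm with a two-finger parallel gripper is mounted at the origin on a cart in front of the work surface, level with it; the furniture and walls round the work are solid. World frame = base frame: x ahead of the robot, y to its left, z up, the work surface at z = 0. Lengths are in m, angles in rad, forces in N, time in s.
With the tool pointing down it reaches from about 0.3 to 0.875 m from the base axis. Payload 6.4 kg.
Tool frame: the origin (TCP) lies midway between the tips of the shut fingers; the grasp point (between the pads) lies 19 mm behind it; z points along the fingers, y is the line along which they close (so a half turn about z gives the same grasp; the last joint's range is limited). The gripper opens to 85 mm and grips with 20 to 120 N. Pads are 22 mm wide; open, the fingers measure 114 mm over their backs; the gripper's body (76 mm by 85 mm) begins 54 mm behind the grasp point. The pads swing forward as they close: fully open they stand 13 mm farther back than shut.
Start: joints at [-1.366, 0.181, 1.607, -0, 1.354, -0.206], TCP at [0.23, -0.527, 0.231] pointing down, gripper open.
Joint ranges: [-2.99, 2.99], [-0.89, 2.07], [0.3, 2.58], [-1.14, 4.28], [0, 2.63], [-3.12, 3.12]. Speed limits (rad/s): [2.57, 2.57, 3.01, 3.14, 3.14, 3.14].

### API

Orientations are given as a unit quaternion [w, x, y, z].
In Python, from bench import sensors, vision, ctrl gives the robot as it stands.
- The arm moves only by the tool carry_out, never from a script. Its argument "deltas" is text: rows parted by semicolons, each of 7 numbers parted by spaces: the shift along the tool's x, y, z in mm, then the turn, a rotation vector about the tool's x, y, z in rad, then the closure, from 0 (fully open) to 1 (shut). In form: tx ty tz ax ay az claw; .... A call has 1 to 12 rows; each row is the pose to reach, as a shift and turn from the pose commanded when the call began, along the tool's axes at that moment; what a row does not reach only later rows make up. A row lasts 1/8 s, in which the tool goes at most 62.5 mm and 10.7 degrees, less where a joint would pass 70% of its speed; a pose out of reach is approached as far as the arm can. A call with a gripper value outside its range is refused whole. The fingers move at their own pace and stop on an object; the grip force is fixed at half the most. Time passes only in rows, so rows that repeat a pose let the fingers close. It gives the time, the measured TCP pose, the force, the opening and the grip force at its end, in the units of the state.
- sensors.get_obs(): the state, without advancing time (a new reading comes with each control period).
- vision.camera(name): name is "scene" or "top" or "wrist"; returns the picture (420x560x3 uint8, blue, green, red); there is no depth.
- vision.camera_model(name): a dict with "K" (3x3 intrinsics, pixels), "extrinsics" (4x4, takes a point from world to camera coordinates); the wrist camera has in their place "hand_eye" (4x4, takes a point from camera to tool coordinates, whose origin is the TCP and whose axes are the flange's). Camera axes: x right, y down, z forward; pixel columns grow to the right and rows downward; lengths in m; the calibration is good to about 2 mm. The wrist camera is an equidistant fisheye: a pixel r from the principal point sees the ray r / f radians off the axis. A picture is of the moment at which its call begins: read the wrist's pose just before it. camera_model takes no time and is no camera call.
- ctrl.hand_in(): hands the job in; it is judged then, once.
The state is a dict: "time_s": time; "q": joint angles; "dq": joint speeds; "joint_efforts": joint torques, N m; "eef_pos": TCP position; "eef_rot": TCP orientation; "wrist_force": force on the tool from outside, world axes, zero at the start; "torque": the same for the moment, N m; "opening": opening from 0.0 (shut) to 1.0 (fully open); "grasp_force": force on a finger pad.
Only numpy, scipy, OpenCV 4.12 (cv2) and the standard library are available. Lean on these libraries where they do the work, as an engineer would, in place of code of your own. Each camera call takes 0.05 s, during which the arm holds its last target. There are 200 camera calls.

## Working session

There is one attempt and no reset: what is moved stays moved. The work goes in short steps, Python scripts to look and compute and a tool call to move; the robot and the scene stay as the last step left them, time stands still between calls to the robot, and variables do not carry over. Pictures are saved under pics/ and viewed, at most 10 in all, crops included, and the job is handed in when it is done.

Besides the shell and the picture viewer there is one more tool, called in YAML: its name, and indented under it one key for each argument. carry_out: Moves the arm, as the interface text tells. Its arguments: {"type":"object","properties":{"deltas":{"type":"string"}},"required":["deltas"]}

```bash
mkdir -p pics; python3 - <<'E'
from bench import sensors, vision
import cv2,numpy as np
for n in("scene","top"):
    im=vision.camera(n); cv2.imwrite(f"pics/{n}0.png",im)
    m=vision.camera_model(n); print(n,np.round(m["K"],1).tolist(),np.round(m["extrinsics"],4).tolist())
m=vision.camera_model("wrist");print({k:np.round(v,4).tolist() if not isinstance(v,str) else v for k,v in m.items()})
print(sensors.get_obs())
E
```

```text
scene [[529.1, 0.0, 282.7], [0.0, 529.1, 206.5], [0.0, 0.0, 1.0]] [[-0.9429, 0.3328, 0.0111, 0.3983], [0.1984, 0.5883, -0.7839, -0.2786], [-0.2674, -0.737, -0.6207, 1.6326], [0.0, 0.0, 0.0, 1.0]]
top [[448.3, 0.0, 279.2], [0.0, 448.3, 217.0], [0.0, 0.0, 1.0]] [[0.0268, -0.9995, -0.018, 0.4085], [-0.9897, -0.024, -0.1408, 0.5798], [0.1403, 0.0216, -0.9899, 0.9602], [0.0, 0.0, 0.0, 1.0]]
{'K': [[325.1923, 0.0, 282.5086], [0.0, 325.1923, 209.6715], [0.0, 0.0, 1.0]], 'hand_eye': [[-0.0007, -0.9451, -0.3267, 0.0847], [1.0, -0.0007, -0.0001, 0.0001], [-0.0002, -0.3267, 0.9451, -0.1422], [0.0, 0.0, 0.0, 1.0]]}
{'time_s': 0.1, 'q': array([-1.36627351e+00,  1.81498749e-01,  1.60791480e+00,  3.32701596e-07,
        1.35382478e+00, -2.06375610e-01]), 'dq': array([ 0.00119521, -0.00012615, -0.00328196, -0.00032309,  0.00068363,
        0.00326128]), 'joint_efforts': array([ 2.07049311e-04, -4.45880413e+01, -3.52239954e+01, -4.52196036e-04,
        4.08064574e-03, -2.48776360e-05]), 'eef_pos': array([ 0.22954452, -0.5266385 ,  0.23045298]), 'eef_rot': array([-8.22835958e-04,  9.78969116e-01,  2.04006844e-01,  9.24692141e-07]), 'wrist_force': array([-0.2974873 , -0.12926379,  0.64787417]), 'torque': array([ 0.03956057, -0.04245609, -0.06638438]), 'grasp_force': 0.0, 'opening': 1.0010981689020744}
```

View pics/scene0.png

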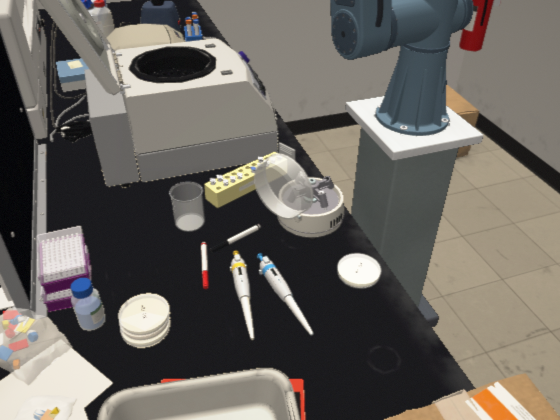

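View pics/top0.png

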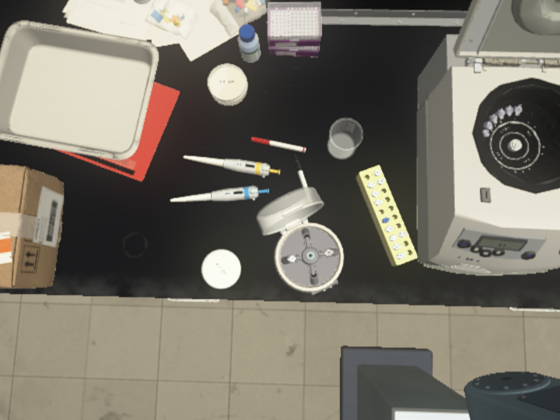

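The top view shows the centrifuge rim centred near (309,257), the hinge toward (297,222) and the panel near (324,289). I'll enlarge that area and measure.

```bash
cat > h.py <<'E'
from bench import sensors, vision
import cv2,numpy as np
from scipy.spatial.transform import Rotation as R
def ray(n,u,v):
    m=vision.camera_model(n);K=np.array(m["K"])
    if n=="wrist":
        o=sensors.get_obs();q=o["eef_rot"];Rt=R.from_quat([q[1],q[2],q[3],q[0]]).as_matrix();H=np.array(m["hand_eye"])
        p=np.array([u-K[0,2],v-K[1,2]])/K[0,0];r=np.linalg.norm(p)
        d=np.r_[p/r*np.sin(r),np.cos(r)];return Rt@H[:3,3]+o["eef_pos"],Rt@H[:3,:3]@d
    E=np.array(m["extrinsics"]);d=E[:3,:3].T@np.linalg.solve(K,[u,v,1]);return -E[:3,:3].T@E[:3,3],d
def atz(n,u,v,z):
    c,d=ray(n,u,v);return c+d*(z-c[2])/d[2]
def proj(n,P):
    m=vision.camera_model(n);E=np.array(m["extrinsics"]);c=E[:3,:3]@np.asarray(P)+E[:3,3];p=np.array(m["K"])@c;return p[:2]/p[2]
E
python3 - <<'E'
from h import *
im=cv2.imread("pics/top0.png");a=cv2.resize(im[180:300,240:360],None,fx=5,fy=5,interpolation=cv2.INTER_CUBIC);cv2.imwrite("pics/c1.png",a)
print(atz("top",309,257,.07),atz("top",297,222,.07))
E
```

```text
[0.48006056 0.35603424 0.07      ] [0.55545959 0.3834784  0.07      ]
```

View pics/c1.png

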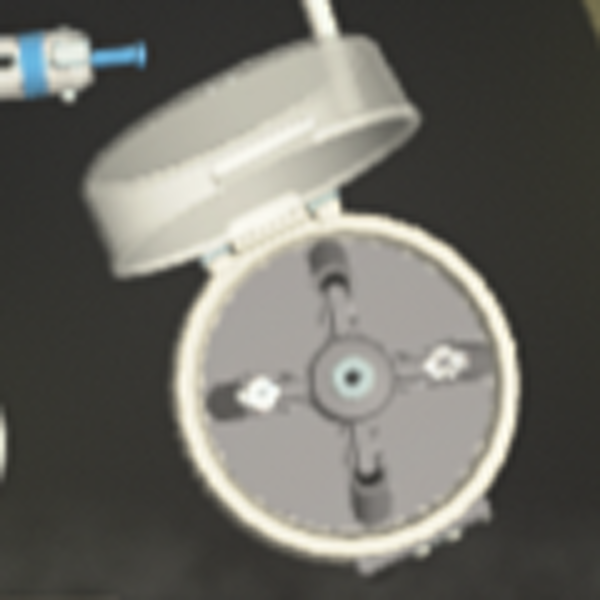

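The crop shows the rim spanning 173–520 horizontally and 212–560 vertically, and the hub at (351,377). The white-capped arms are at (260,395) and (445,363), the uncapped ones at (328,265) and (370,500). The hinge middle is (272,222) and the lid tab about (265,150).

```bash
python3 - <<'E'
from h import *
f=lambda u,v,z:atz("top",240+u/5-.4,180+v/5-.4,z)
r=[f(173,386,.068),f(520,386,.068),f(347,212,.068),f(347,560,.068)]
print("rim",r); 
hub=f(351,377,.111);print("hub",hub,"hinge",f(272,222,.072))
for p in((328,265),(370,500),(260,395),(445,363)):
    w=f(*p,.1)-hub; print(p,w[:2],np.hypot(*w[:2]),np.degrees(np.arctan2(w[1],w[0])))
E
```

```text
rim [array([0.47865675, 0.43108853, 0.068     ]), array([0.48252303, 0.28144651, 0.068     ]), array([0.5563615 , 0.35726873, 0.068     ]), array([0.40646701, 0.3546559 , 0.068     ])]
hub [0.48202917 0.35637658 0.111     ] hinge [0.55065441 0.38993859 0.072     ]
(328, 265) [0.0474256  0.00994048] 0.04845616872737798 11.837918811012774
(370, 500) [-0.05004545 -0.00927393] 0.05089747823120737 -169.5016034674858
(260, 395) [-0.00784261  0.03729141] 0.03810715922298329 101.87658183566188
(445, 363) [ 0.00748614 -0.0396594 ] 0.040359763695601784 -79.31057622574828
```

```bash
cat >> h.py <<'E'
def delta(pos,yaw,dcam=None):
    """tool-down target (yaw of tool x) -> deltas mm, rotvec"""
    o=sensors.get_obs();q=o["eef_rot"];R0=R.from_quat([q[1],q[2],q[3],q[0]])
    x=np.array([np.cos(yaw),np.sin(yaw),0]);z=np.array([0,0,-1.]);R1=R.from_matrix(np.c_[x,np.cross(z,x),z])
    return np.round(R0.inv().apply(np.array(pos)-o["eef_pos"])*1e3,1),np.round((R0.inv()*R1).as_rotvec(),3)
def fing(arm,off=24,r=33,z=.0965,C=(.4815,.356)):
    a=np.radians(arm);u=np.array([np.cos(a),np.sin(a)]);n=np.array([-u[1],u[0]])
    return delta(np.r_[np.array(C)+r/1e3*u-off/1e3*n,z],a)
E
python3 -c "
from h import *
print(fing(191,32,33,.26),fing(191,32,33,.15))"
```

```text
(array([ 558.3, -747. ,  -28.2]), array([ 0.000e+00, -2.000e-03, -2.923e+00])) (array([ 558.2, -746.8,   81.8]), array([ 0.000e+00, -2.000e-03, -2.923e+00]))
```

carry_out:
  deltas: "100 -130 -40 0 0 -0.5 1; 558 -747 -28 0 0 -2.923 1; 558 -747 -28 0 0 -2.923 1; 558 -747 -28 0 0 -2.923 1; 558 -747 -28 0 0 -2.923 1; 558 -747 -28 0 0 -2.923 1; 558 -747 -28 0 0 -2.923 1; 558 -747 -28 0 0 -2.923 1; 558 -747 -28 0 0 -2.923 1; 558 -747 -28 0 0 -2.923 1; 558 -747 -28 0 0 -2.923 1; 558 -747 -28 0 0 -2.923 1"

```text
time_s: 1.6
eef_pos: [0.4008, 0.2034, 0.2565]
eef_rot: [0.0, 0.235, 0.972, -0.0]
wrist_force: [2.0, -1.1, 1.3]
opening: 0.002
grasp_force: 0.0
```

```bash
python3 -c "
from h import *
print(fing(191,32,33,.26),fing(191,32,33,.15),sensors.get_obs()['q'])"
```

```text
(array([ 43.6, 177.4,  -3.5]), array([-0.   ,  0.001, -0.666])) (array([ 43.7, 177.4, 106.5]), array([-0.   ,  0.001, -0.666])) [ 2.04657539e-01 -1.34236304e-01  1.87693377e+00 -3.41657815e-04
  1.39835786e+00 -8.92138364e-01]
```

carry_out:
  deltas: "43 177 -4 0 0 -0.666 1; 43 177 -4 0 0 -0.666 1; 43 177 -4 0 0 -0.666 1; 43 177 -4 0 0 -0.666 1; 43 177 40 0 0 -0.666 1; 43 177 90 0 0 -0.666 1; 43 177 106 0 0 -0.666 1; 43 177 106 0 0 -0.666 1"

```text
time_s: 2.6
eef_pos: [0.4442, 0.3776, 0.1498]
eef_rot: [-0.001, -0.092, 0.996, -0.0]
wrist_force: [0.0, 0.4, 0.5]
opening: -0.001
grasp_force: 0.0
```

```bash
python3 - <<'E'
from h import *
print(fing(191,32),fing(191,24)); 
im=vision.camera("wrist");t=vision.camera("top")
cv2.imwrite("pics/w1.png",np.hstack([im[:, :],cv2.resize(t[180:300,260:360],(350,420))])[:,:800] if 0 else cv2.resize(im,None,fx=1.4,fy=1.4))
E
```

```text
(array([ 0.4,  3.7, 53.3]), array([-0.001, -0.002, -0.007])) (array([ 0.4, -4.3, 53.3]), array([-0.001, -0.002, -0.007]))
```

View pics/w1.png

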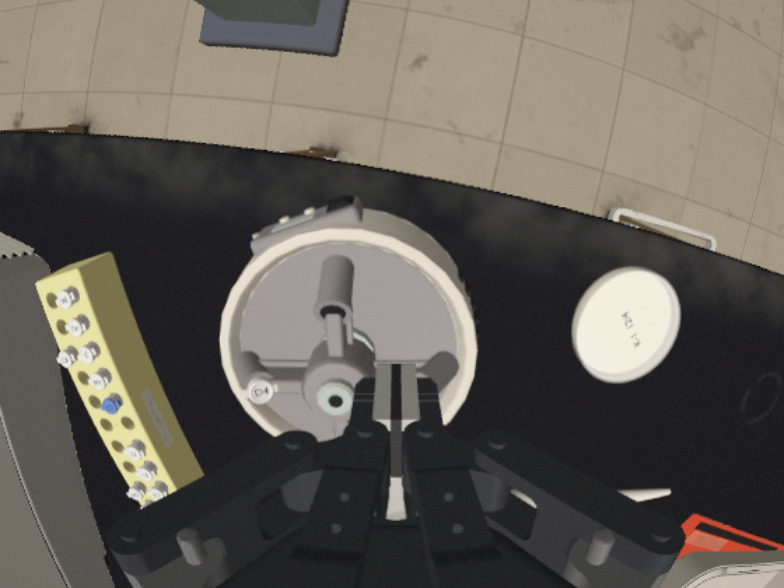

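The wrist view shows the fingertips near (396,370), well clear to the right of the uncapped front arm (335,270–330), and the capped arms are clear too. I'll descend next.

carry_out:
  deltas: "0 4 20 0 0 -0.005 1; 0 4 40 0 0 -0.005 1; 0 4 50 0 0 -0.005 1; 0 4 53 0 0 -0.005 1; 0 4 53 0 0 -0.005 1"

```text
time_s: 3.32
eef_pos: [0.4442, 0.382, 0.0978]
eef_rot: [0.0, -0.095, 0.995, 0.0]
wrist_force: [0.7, -0.5, -0.5]
opening: 0.0
grasp_force: 0.0
```

```bash
python3 - <<'E'
from h import *
print(sensors.get_obs()['eef_pos'])
for k in range(1,13): print(*fing(191+5*(k-1)*(k>1),29 if k==1 else 24-min(k-2,2)))
E
```

```text
[0.44420932 0.38201605 0.09778904]
[ 1.4 -3.7  1.3] [ 0.     0.001 -0.002]
[  3.3 -11.6   1.3] [ 0.     0.001 -0.089]
[  4.8 -15.7   1.3] [ 0.     0.001 -0.176]
[  5.9 -20.    1.3] [ 0.     0.001 -0.264]
[  6.9 -23.3   1.3] [ 0.     0.001 -0.351]
[  7.5 -26.7   1.3] [ 0.     0.001 -0.438]
[  7.9 -30.1   1.3] [ 0.     0.001 -0.525]
[  8.  -33.6   1.3] [-0.     0.001 -0.613]
[  7.7 -37.    1.3] [-0.     0.001 -0.7  ]
[  7.2 -40.4   1.3] [-0.     0.001 -0.787]
[  6.3 -43.8   1.3] [-0.     0.001 -0.874]
[  5.2 -47.1   1.3] [-0.     0.001 -0.962]
```

carry_out:
  deltas: "1 -4 1 0 0 0 1; 3 -11 1 0 0 -0.089 1; 5 -15.5 1 0 0 -0.176 1; 6 -20 1 0 0 -0.264 1; 7 -23.3 1 0 0 -0.351 1; 7.5 -26.7 1 0 0 -0.438 1; 8 -30 1 0 0 -0.525 1; 8 -33.6 1 0 0 -0.613 1; 8 -33.6 1 0 0 -0.613 1"

```text
time_s: 4.45
eef_pos: [0.4428, 0.3471, 0.0971]
eef_rot: [0.0, -0.39, 0.921, -0.0]
wrist_force: [0.4, -0.4, 0.1]
opening: 0.002
grasp_force: 0.0
```

```bash
python3 - <<'E'
from h import *
t=vision.camera("top");w=vision.camera("wrist")
cv2.imwrite("pics/m2.png",np.hstack([cv2.resize(t[200:300,250:370],(480,400),interpolation=cv2.INTER_CUBIC),cv2.resize(w[120:320,120:360],(320,267))[:,:].copy() if 0 else cv2.resize(w[120:370,130:330],(320,400))]))
for k in range(1,13): print(*fing(226+5*k,22))
E
```

```text
[ 1.6 -2.9  0.4] [-0.     0.001 -0.089]
[ 3.1 -6.   0.4] [-0.     0.001 -0.176]
[ 4.4 -9.2  0.4] [-0.     0.001 -0.263]
[  5.3 -12.5   0.4] [-0.     0.001 -0.351]
[  6.  -15.9   0.4] [-0.     0.001 -0.438]
[  6.4 -19.4   0.4] [-0.     0.001 -0.525]
[  6.4 -22.8   0.4] [-0.     0.001 -0.613]
[  6.2 -26.3   0.4] [-0.     0.001 -0.7  ]
[  5.6 -29.7   0.4] [-0.     0.001 -0.787]
[  4.8 -33.1   0.4] [-0.001  0.    -0.874]
[  3.7 -36.3   0.4] [-0.001  0.    -0.962]
[  2.3 -39.5   0.4] [-1.000e-03  0.000e+00 -1.049e+00]
```

View pics/m2.png

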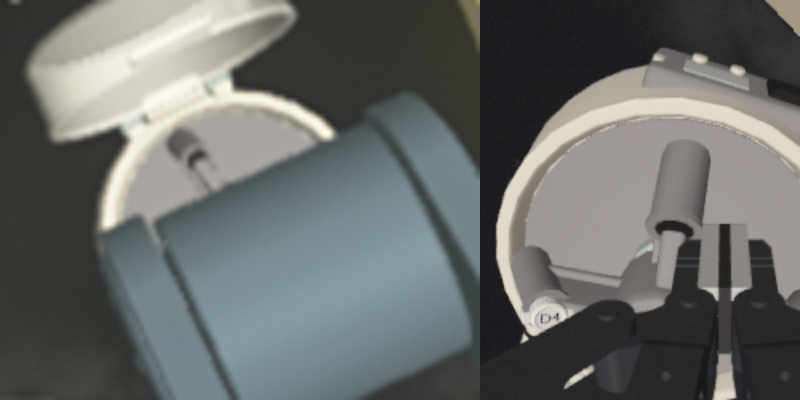

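The rotor follows: the rear arm now points up-left, and the front arm stands beside the finger in the wrist view. I'll continue the sweep.

carry_out:
  deltas: "1.6 -3 0.4 0 0 -0.089 1; 3 -6 0.4 0 0 -0.176 1; 4.4 -9.2 0.4 0 0 -0.263 1; 5.3 -12.5 0.4 0 0 -0.351 1; 6 -16 0.4 0 0 -0.438 1; 6.4 -19.4 0.4 0 0 -0.525 1; 6.4 -22.8 0.4 0 0 -0.613 1; 6.4 -22.8 0.4 0 0 -0.613 1"

```text
time_s: 5.55
eef_pos: [0.4546, 0.3269, 0.0962]
eef_rot: [0.0, -0.65, 0.76, -0.0]
wrist_force: [-0.2, 0.2, -0.2]
opening: -0.003
grasp_force: 0.0
```

```bash
python3 - <<'E'
from h import *
t=vision.camera("top");w=vision.camera("wrist")
cv2.imwrite("pics/m3.png",np.hstack([cv2.resize(t[200:300,250:370],(480,400),interpolation=cv2.INTER_CUBIC),cv2.resize(w[120:370,130:330],(320,400))]))
print(sensors.get_obs()['q'])
for k in range(1,10): print(*fing(261+5*k,22))
E
```

```text
[ 4.11786835e-01  3.06845534e-01  1.75032250e+00  3.44685347e-05
  1.08438297e+00 -2.57280437e+00]
[ 1.9 -3.2 -0.3] [-0.     0.    -0.087]
[ 3.4 -6.3 -0.3] [-0.     0.    -0.174]
[ 4.7 -9.6 -0.3] [-0.     0.    -0.262]
[  5.6 -12.9  -0.3] [-0.     0.    -0.349]
[  6.3 -16.3  -0.3] [-0.     0.    -0.436]
[  6.7 -19.7  -0.3] [-0.     0.    -0.524]
[  6.8 -23.2  -0.3] [-0.     0.    -0.611]
[  6.5 -26.6  -0.3] [-0.     0.    -0.698]
[  6.  -30.1  -0.3] [-0.     0.    -0.785]
```

View pics/m3.png

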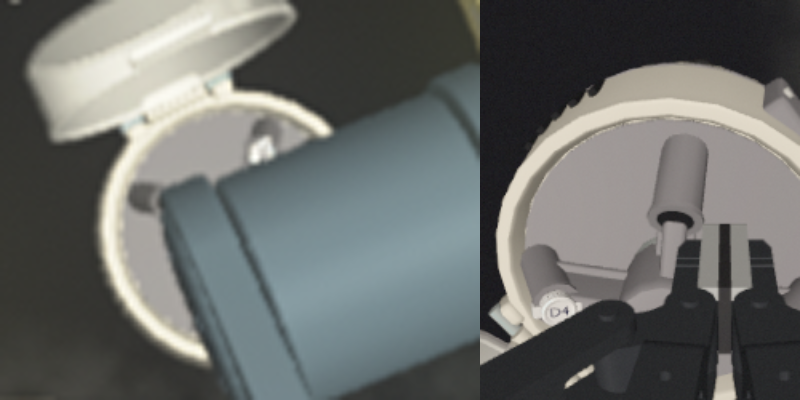

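Still following and not yet down; the arm looks the same in the finger frame. From here I'll track the arm numerically by template matching in the wrist view.

carry_out:
  deltas: "1.9 -3.2 0 0 0 -0.087 1; 3.4 -6.3 0 0 0 -0.174 1; 4.7 -9.6 0 0 0 -0.262 1; 5.6 -12.9 0 0 0 -0.349 1; 6.3 -16.3 0 0 0 -0.436 1; 6.3 -16.3 0 0 0 -0.436 1"

```text
time_s: 6.4
eef_pos: [0.4696, 0.3182, 0.0961]
eef_rot: [-0.0, 0.799, -0.602, 0.0]
wrist_force: [1.1, 0.3, 0.6]
opening: 0.0
grasp_force: 0.0
```

```bash
cat >> h.py <<'E'
def track(save=None):
    # arm patch of m3 (crop scale 1.6, origin (130,120)) searched in the present wrist view
    ref=cv2.resize(cv2.imread("pics/m3.png")[:,480:],(200,250),interpolation=cv2.INTER_AREA)
    t=ref[80:165,95:128]; w=vision.camera("wrist")
    if save: cv2.imwrite(save,w)
    r=cv2.matchTemplate(w[120:370,130:330],t,cv2.TM_CCOEFF_NORMED);_,s,_,l=cv2.minMaxLoc(r)
    print("track shift",l[0]-95,l[1]-80,"score",round(s,3))
E
python3 - <<'E'
from h import *
track("pics/w4.png");print(sensors.get_obs()['q'][5])
for k in range(1,8): print(*fing(286+5*k,22))
E
```

```text
track shift 26 -5 score 0.48
-3.0336020727682964
[ 1.8 -3.  -0.4] [ 0.     0.    -0.088]
[ 3.3 -6.1 -0.4] [ 0.     0.    -0.175]
[ 4.6 -9.3 -0.4] [ 0.     0.    -0.263]
[  5.6 -12.6  -0.4] [ 0.    0.   -0.35]
[  6.2 -16.   -0.4] [ 0.     0.    -0.437]
[  6.6 -19.5  -0.4] [ 0.     0.    -0.524]
[  6.7 -22.9  -0.4] [ 0.     0.    -0.612]
```

Low score, so something has changed. I'll look.

```bash
python3 - <<'E'
from h import *
w=cv2.imread("pics/w4.png");t=vision.camera("top")
cv2.imwrite("pics/m4.png",np.hstack([cv2.resize(t[200:300,270:350],(320,400),interpolation=cv2.INTER_CUBIC),cv2.resize(w[100:350,110:410],(480,400))]))
E
```

```text
(no output)
```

View pics/m4.png

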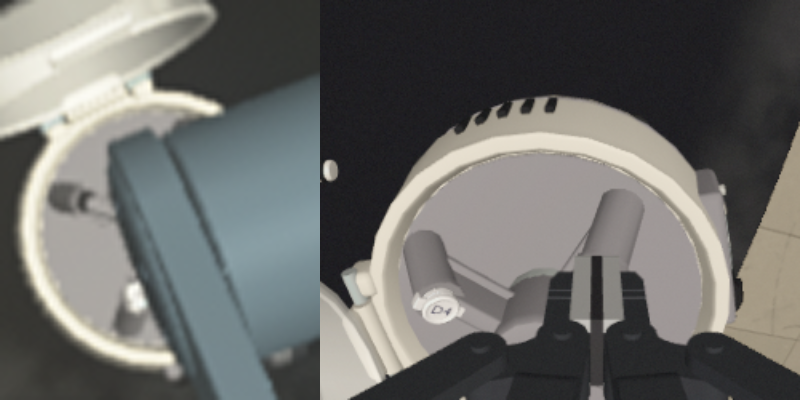

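The wrist view shows the finger standing over the arm's inner end (600,250) and the arm no longer pushed aside. So the rotor dropped and the finger passed over it, as planned. I'll lift straight up, turn the tool, move back and verify.

carry_out:
  deltas: "0 0 -30 0 0 0 1; 0 0 -80 0 0 0 1; 0 0 -140 0 0 0 1; 0 0 -200 0 0 0.1 1; 0 0 -230 0 0 0.3 1; 40 -120 -230 0 0 0.5 1; 40 -160 -230 0 0 0.7 1; 40 -160 -230 0 0 0.9 1; 40 -160 -230 0 0 1.1 1; 40 -160 -230 0 0 1.3 1; 40 -160 -230 0 0 1.4 1; 40 -160 -230 0 0 1.4 1"

```text
time_s: 8.0
eef_pos: [0.6341, 0.3243, 0.3258]
eef_rot: [-0.0, -0.224, 0.975, -0.0]
wrist_force: [0.4, -0.5, 0.9]
opening: -0.001
grasp_force: 0.0
```

```bash
python3 - <<'E'
from h import *
s=vision.camera("scene");t=vision.camera("top");s0=cv2.imread("pics/scene0.png");t0=cv2.imread("pics/top0.png")
cv2.imwrite("pics/scene5.png",s);cv2.imwrite("pics/top5.png",t)
f=lambda i,y,x:cv2.resize(i[y:y+100,x:x+100],(400,300) if 0 else (300,300),interpolation=cv2.INTER_CUBIC)
cv2.imwrite("pics/m5.png",np.vstack([np.hstack([f(s0,140,250),f(s,140,250)]),np.hstack([f(t0,200,260),f(t,200,260)])]))
print(sensors.get_obs()['eef_pos'])
for z in(.111,.103):print(proj("scene",[.4815,.356,z]),proj("top",[.4815,.356,z]))
E
```

```text
[0.63416443 0.32426547 0.32599346]
[311.57590255 179.12521188] [309.97817288 255.26144929]
[311.41426174 182.05887512] [309.78619619 255.4774328 ]
```

View pics/m5.png

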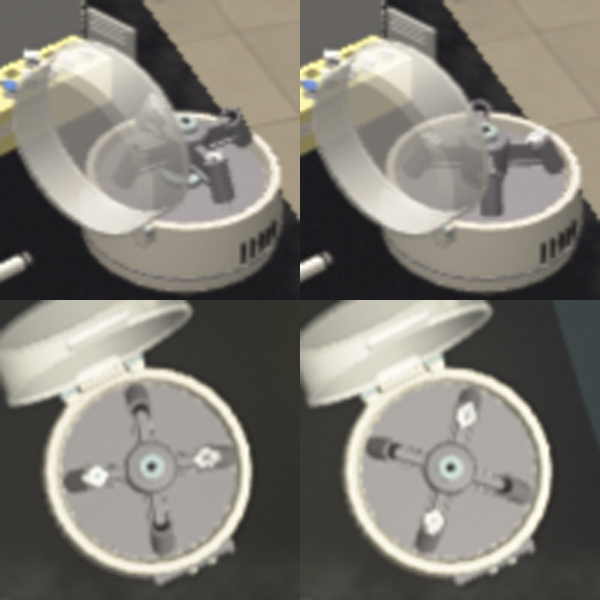

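The rotor is home: the hub sits 3 px lower in the scene view (120→129 in the 3× crop), as predicted for 8 mm, and it stands level. Next I'll locate the lid tab, at about crop (265,150) in the top view.

```bash
cat >> h.py <<'E'
YAW=np.radians(26.5);C=np.array([.4815,.356]);bx=np.array([np.cos(YAW),np.sin(YAW),0]);by=np.array([-bx[1],bx[0],0])
H=np.r_[C,0]+.076*bx+[0,0,.068]
def lidpt(th,r,n): return H+r*(-bx*np.cos(th)+np.array([0,0,np.sin(th)]))+n*(bx*np.sin(th)+np.array([0,0,np.cos(th)]))
E
python3 - <<'E'
from h import *
for z in (.225,.238):
    w=atz("top",292.6,209.6,z)-H;print("tab",w@bx,w@by,w[2])
for th in(1.55,1.6,1.65,1.7,1.75):
    print(th,*[np.round((proj("top",lidpt(th,r,n)+y*by)-[240,180]+.4)*5) for r,n,y in((170,0,0),(170,0,.021),(170,0,-.021)) for r,n in((.17,.0),)], np.round((proj("top",lidpt(th,.1,.041))-[240,180]+.4)*5))
o=sensors.get_obs()['eef_pos'];w=o-H;print(w@bx,w@by,w[2])
E
```

```text
tab 0.00974379518930075 0.0007381147946160468 0.15699999999999997
tab 0.007937822825468517 0.001754746245145971 0.16999999999999998
1.55 [283. 176.] [230. 201.] [335. 152.] [234. 105.]
1.6 [273. 155.] [220. 180.] [325. 131.] [228.  95.]
1.65 [263. 135.] [210. 159.] [315. 110.] [223.  85.]
1.7 [253. 114.] [201. 138.] [305.  90.] [218.  76.]
1.75 [243.  94.] [191. 118.] [295.  70.] [213.  67.]
0.04646476963797054 -0.09651885428972867 0.25799346000140333
```

```bash
cat >> h.py <<'E'
def pose(P,phi):
    "finger's front tip edge (11 mm along tool x) at P, tool tilted phi (body to the front)"
    x=-bx*np.cos(phi)-np.array([0,0,np.sin(phi)]);z=bx*np.sin(phi)-np.array([0,0,np.cos(phi)])
    R1=R.from_matrix(np.c_[x,np.cross(z,x),z]);o=sensors.get_obs();q=o["eef_rot"];R0=R.from_quat([q[1],q[2],q[3],q[0]])
    return np.r_[np.round(R0.inv().apply(P-.011*x-o["eef_pos"])*1e3,1),np.round((R0.inv()*R1).as_rotvec(),3)]
def lidrow(th,n=.004):
    s=np.clip((1.62-th)/.82,0,1);return pose(lidpt(th,.157+.010*s,n),.35*np.clip((1.5-th)/1.2,0,1))
E
python3 - <<'E'
from h import *
P=lidpt(1.62,.157,0)
print(pose(P+.035*bx+[0,0,.10],0),pose(P+.017*bx,0))
E
```

```text
[-6.50e+00  9.66e+01  1.20e+00  0.00e+00 -0.00e+00 -7.00e-03] [ 1.140e+01  9.640e+01  1.012e+02  0.000e+00 -0.000e+00 -7.000e-03]
```

carry_out:
  deltas: "-6 50 1 0 0 -0.007 1; -6 96 1 0 0 -0.007 1; -6 96 1 0 0 -0.007 1; -6 96 40 0 0 -0.007 1; -4 96 70 0 0 -0.007 1; 5 96 90 0 0 -0.007 1; 11 96 101 0 0 -0.007 1; 11 96 101 0 0 -0.007 1"

```text
time_s: 9.1
eef_pos: [0.5823, 0.4051, 0.2247]
eef_rot: [-0.001, -0.228, 0.974, -0.0]
wrist_force: [-0.0, -0.1, -0.8]
opening: 0.002
grasp_force: 0.0
```

```bash
python3 - <<'E'
from h import *
cv2.imwrite("pics/w6.png",cv2.resize(vision.camera("wrist")[130:420,100:460],(720,580)))
for th in(1.62,1.57,1.5,1.43,1.36,1.28,1.2,1.1,1.0): print(th,*lidrow(th))
E
```

```text
1.62 14.1 1.0 1.2 -0.0 0.001 -0.003
1.57 22.0 0.9 0.2 -0.0 0.001 -0.003
1.5 33.1 0.9 -0.5 -0.0 0.001 -0.003
1.43 44.3 0.9 -0.7 -0.0 -0.02 -0.003
1.36 55.5 0.8 -0.1 -0.0 -0.04 -0.003
1.28 68.3 0.8 1.5 -0.0 -0.063 -0.003
1.2 80.9 0.7 4.3 -0.0 -0.087 -0.003
1.1 96.5 0.7 9.1 -0.0 -0.116 -0.003
1.0 111.5 0.7 15.5 -0.0 -0.145 -0.003
```

View pics/w6.png

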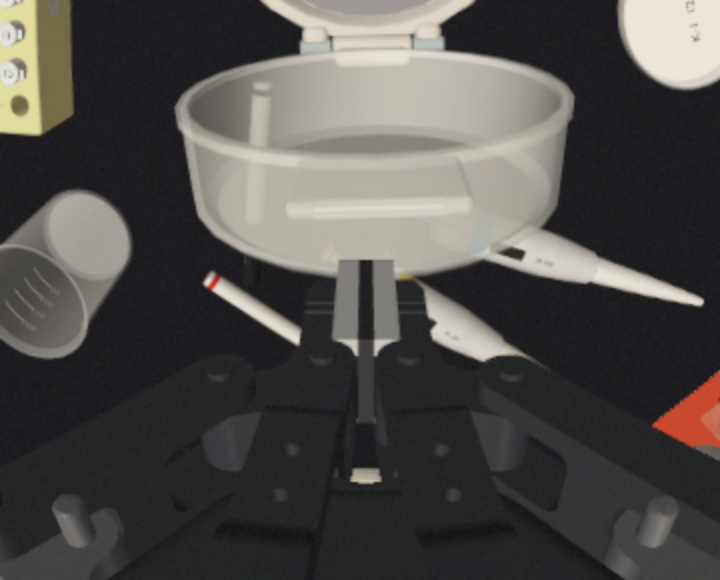

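The wrist view shows the tip (366,262) behind the tab bar (290–470, ~208), centred within a few mm and clear of the shell. I'll begin pushing.

carry_out:
  deltas: "6 1 1 0 0 0 1; 12 1 1 0 0 0 1; 17 1 0.5 0 0 0 1; 22 1 0 0 0 0 1; 27 1 -0.3 0 0 0 1; 33 1 -0.5 0 0 0 1; 38 1 -0.6 0 -0.01 0 1; 44 1 -0.7 0 -0.02 0 1; 44 1 -0.7 0 -0.02 0 1"

```text
time_s: 10.28
eef_pos: [0.5419, 0.387, 0.226]
eef_rot: [0.01, -0.228, 0.974, 0.002]
wrist_force: [0.1, -0.5, -0.6]
opening: 0.003
grasp_force: 0.0
```

```bash
python3 - <<'E'
from h import *
cv2.imwrite("pics/w7.png",cv2.resize(vision.camera("wrist")[130:420,100:460],(720,580)))
for th in np.arange(1.36,.5,-.08): print(round(th,2),*lidrow(th))
E
```

```text
1.36 10.8 -0.8 -0.1 0.0 -0.021 -0.003
1.28 23.6 -0.8 1.3 0.0 -0.044 -0.003
1.2 36.3 -0.9 3.8 -0.0 -0.068 -0.003
1.12 48.8 -0.9 7.3 -0.0 -0.091 -0.003
1.04 61.1 -0.9 11.8 -0.0 -0.114 -0.003
0.96 73.0 -1.0 17.4 -0.0 -0.138 -0.003
0.88 84.5 -1.0 23.9 -0.0 -0.161 -0.003
0.8 95.5 -1.0 31.3 -0.0 -0.184 -0.003
0.72 105.2 -1.1 40.3 -0.0 -0.208 -0.003
0.64 114.1 -1.1 50.1 -0.0 -0.231 -0.003
0.56 122.2 -1.1 60.5 -0.0 -0.254 -0.003
```

View pics/w7.png

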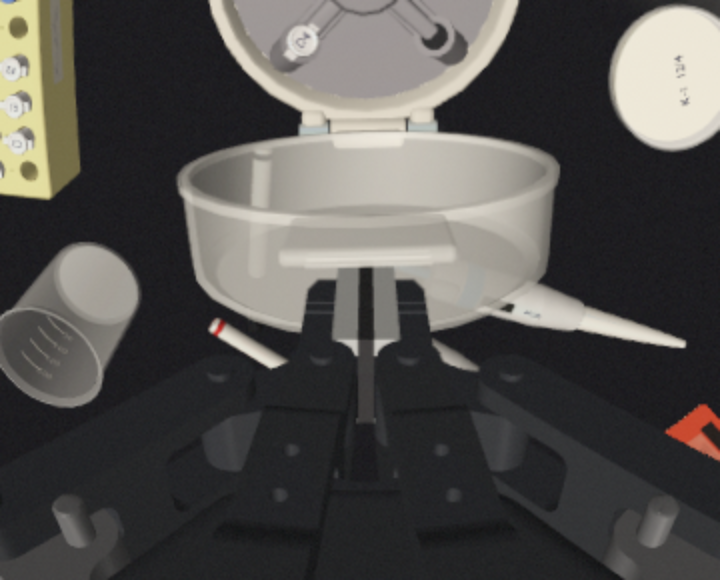

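The tab bar (280–455, ~255) now covers the tip, so the finger is behind it and in contact. I'll follow the arc.

carry_out:
  deltas: "11 0 0 0 -0.02 0 1; 23.5 0 1.3 0 -0.044 0 1; 36 0 3.8 0 -0.068 0 1; 49 0 7.3 0 -0.091 0 1; 61 0 12 0 -0.114 0 1; 73 0 17.4 0 -0.138 0 1; 84.5 0 24 0 -0.161 0 1; 84.5 0 24 0 -0.161 0 1"

```text
time_s: 11.32
eef_pos: [0.4663, 0.3496, 0.1997]
eef_rot: [0.087, -0.227, 0.97, 0.02]
wrist_force: [-0.0, -0.1, -0.1]
opening: -0.002
grasp_force: 0.0
```

```bash
python3 - <<'E'
from h import *
cv2.imwrite("pics/s8.png",vision.camera("scene"))
for th in np.arange(.8,.2,-.08): print(round(th,2),*lidrow(th))
# lid edges: residual of the rim visibility -> change vs. start image
E
```

```text
0.8 12.3 -0.9 5.4 -0.001 -0.024 -0.003
0.72 23.3 -1.0 12.7 -0.001 -0.047 -0.003
0.64 33.7 -1.0 20.9 -0.001 -0.07 -0.003
0.56 43.3 -1.0 29.9 -0.001 -0.094 -0.003
0.48 52.2 -1.1 39.7 -0.001 -0.117 -0.003
0.4 60.3 -1.1 50.1 -0.001 -0.14 -0.003
0.32 67.4 -1.1 61.1 -0.001 -0.164 -0.003
0.24 73.7 -1.1 72.9 -0.001 -0.169 -0.003
```

carry_out:
  deltas: "12.3 0 5.4 0 -0.024 0 1; 23.3 0 12.7 0 -0.047 0 1; 33.7 0 21 0 -0.07 0 1; 43.3 0 30 0 -0.094 0 1; 52 0 39.7 0 -0.117 0 1; 60 0 50 0 -0.14 0 1; 60 0 50 0 -0.14 0 1"

```text
time_s: 12.25
eef_pos: [0.4221, 0.3276, 0.1396]
eef_rot: [0.155, -0.225, 0.961, 0.036]
wrist_force: [0.4, 0.5, 0.2]
opening: -0.002
grasp_force: 0.0
```

```bash
python3 - <<'E'
from h import *
s=vision.camera("scene");cv2.imwrite("pics/s9.png",s);s5=cv2.imread("pics/scene5.png");s8=cv2.imread("pics/s8.png")
d=lambda a,b:np.abs(a.astype(int)-b)[160:190,256:270].mean()
print("lid area diff",d(s8,s5),d(s,s5))
for th in (.34,.28,.22,.17,.13,.10,.08,.06,.04,.02,0): print(round(th,2),*lidrow(th))
E
```

```text
lid area diff 41.838095238095235 42.48809523809524
0.34 7.5 -1.0 7.4 -0.001 -0.018 -0.003
0.28 13.6 -1.0 15.2 -0.001 -0.03 -0.003
0.22 19.2 -1.0 23.5 -0.001 -0.03 -0.003
0.17 23.5 -1.0 30.6 -0.001 -0.03 -0.003
0.13 26.6 -1.0 36.5 -0.001 -0.03 -0.003
0.1 28.8 -1.0 41.0 -0.001 -0.03 -0.003
0.08 30.3 -1.0 44.0 -0.001 -0.03 -0.003
0.06 31.6 -1.0 47.1 -0.001 -0.03 -0.003
0.04 32.9 -1.0 50.2 -0.001 -0.03 -0.003
0.02 34.1 -1.0 53.3 -0.001 -0.03 -0.003
0 35.3 -1.0 56.4 -0.001 -0.03 -0.003
```

The lid has left its start position. I'll continue to about 0.1 rad, then go down in small steps.

carry_out:
  deltas: "7.5 0 7.4 0 -0.018 0 1; 13.6 0 15.2 0 -0.03 0 1; 19.2 0 23.5 0 -0.03 0 1; 23.5 0 30.6 0 -0.03 0 1; 26.6 0 36.5 0 -0.03 0 1; 28.8 0 41 0 -0.03 0 1; 28.8 0 41 0 -0.03 0 1; 28.8 0 41 0 -0.03 0 1"

```text
time_s: 13.3
eef_pos: [0.4096, 0.3214, 0.0922]
eef_rot: [0.17, -0.224, 0.959, 0.04]
wrist_force: [0.8, -0.0, -0.3]
opening: 0.002
grasp_force: 0.0
```

```bash
python3 - <<'E'
from h import *
w=vision.camera("wrist");cv2.imwrite("pics/w10.png",w)
for th in (.09,.08,.07,.06,.05,.04,.03,.02,.01,0): print(round(th,2),*lidrow(th))
E
```

```text
0.09 0.5 -1.1 1.5 -0.001 0.001 -0.003
0.08 1.2 -1.1 3.0 -0.001 0.001 -0.003
0.07 1.9 -1.1 4.5 -0.001 0.001 -0.003
0.06 2.7 -1.1 6.0 -0.001 0.001 -0.003
0.05 3.4 -1.1 7.5 -0.001 0.001 -0.003
0.04 4.0 -1.1 9.1 -0.001 0.001 -0.003
0.03 4.7 -1.1 10.6 -0.001 0.001 -0.003
0.02 5.4 -1.1 12.1 -0.001 0.001 -0.003
0.01 6.0 -1.1 13.7 -0.001 0.001 -0.003
0 6.6 -1.1 15.2 -0.001 0.001 -0.003
```

carry_out:
  deltas: "0.5 0 1.5 0 0 0 1; 1.2 0 3 0 0 0 1; 1.9 0 4.5 0 0 0 1; 2.7 0 6 0 0 0 1; 2.7 0 6 0 0 0 1; 2.7 0 6 0 0 0 1"

```text
time_s: 14.1
eef_pos: [0.409, 0.3211, 0.0855]
eef_rot: [0.17, -0.224, 0.959, 0.04]
wrist_force: [-0.0, 0.4, -0.2]
opening: 0.0
grasp_force: 0.0
```

carry_out:
  deltas: "0.7 0 1.5 0 0 0 1; 1.3 0 3 0 0 0 1; 1.3 0 3 0 0 0 1; 1.3 0 3 0 0 0 1"

```text
time_s: 14.6
eef_pos: [0.4089, 0.321, 0.0822]
eef_rot: [0.17, -0.224, 0.959, 0.04]
wrist_force: [0.3, 0.2, 0.8]
opening: 0.003
grasp_force: 0.0
```

carry_out:
  deltas: "0.4 0 1 0 0 0 1; 0.8 0 2 0 0 0 1; 0.8 0 2 0 0 0 1; 0.8 0 2 0 0 0 1"

```text
time_s: 15.1
eef_pos: [0.4089, 0.321, 0.0801]
eef_rot: [0.17, -0.224, 0.959, 0.04]
wrist_force: [-0.0, 1.2, 0.4]
opening: 0.003
grasp_force: 0.0
```

carry_out:
  deltas: "0.4 0 1 0 0 0 1; 0.4 0 1 0 0 0 1; 0.4 0 1 0 0 0 1"

```text
time_s: 15.48
eef_pos: [0.4089, 0.321, 0.079]
eef_rot: [0.17, -0.224, 0.959, 0.04]
wrist_force: [-0.3, 0.7, -1.0]
opening: 0.002
grasp_force: 0.0
```

carry_out:
  deltas: "0.4 0 1 0 0 0 1; 0.4 0 1 0 0 0 1; 0.4 0 1 0 0 0 1"

```text
time_s: 15.85
eef_pos: [0.4088, 0.321, 0.078]
eef_rot: [0.17, -0.224, 0.959, 0.04]
wrist_force: [1.0, -0.9, 1.0]
opening: 0.001
grasp_force: 0.0
```

carry_out:
  deltas: "0.4 0 1 0 0 0 1; 0.4 0 1 0 0 0 1; 0.4 0 1 0 0 0 1"

```text
time_s: 16.23
eef_pos: [0.4088, 0.3209, 0.0769]
eef_rot: [0.17, -0.224, 0.959, 0.04]
wrist_force: [-0.5, 0.6, 0.4]
opening: 0.003
grasp_force: 0.0
```

carry_out:
  deltas: "0.4 0 1 0 0 0 1; 0.4 0 1 0 0 0 1; 0.4 0 1 0 0 0 1"

```text
time_s: 16.6
eef_pos: [0.4088, 0.3209, 0.0758]
eef_rot: [0.17, -0.224, 0.959, 0.04]
wrist_force: [-0.2, -0.2, -0.1]
opening: 0.001
grasp_force: 0.0
```

carry_out:
  deltas: "0.4 0 1 0 0 0 1; 0.4 0 1 0 0 0 1; 0.4 0 1 0 0 0 1"

```text
time_s: 16.98
eef_pos: [0.4089, 0.321, 0.0753]
eef_rot: [0.17, -0.224, 0.959, 0.04]
wrist_force: [-3.6, -1.3, 7.9]
opening: 0.001
grasp_force: 3.7
```

```bash
python3 - <<'E'
from h import *
o=sensors.get_obs();x=R.from_quat(np.roll(o["eef_rot"],-1)).as_matrix()[:,0];P=o["eef_pos"]+.011*x-H;print("r",-P@bx,"y",P@by,"z",P[2]+.068)
w=vision.camera("wrist");cv2.imwrite("pics/w11.png",w)
# did the view move against the one at 0.1 rad?
a=cv2.imread("pics/w10.png");print("tip-area diff",np.abs(a.astype(int)-w)[130:270,200:365].mean())
fs=[]
for _ in range(6): vision.camera("top");fs.append(sensors.get_obs()["wrist_force"])
print(np.mean(fs,0).round(2))
E
```

```text
r 0.16691959642953405 y 0.001124263973119733 z 0.07148572933023307
tip-area diff 26.85722943722944
[-3.5  -1.86  6.86]
```

A hard stop at about 8 N with the tip edge at z = 71.5 mm means the lid is shut. I'll back off at once and check.

carry_out:
  deltas: "0 0 -3 0 0 0 1; 0 0 -15 0 0 0 1; 0 0 -50 0 0 0 1; 0 0 -100 0 0 0 1; 0 0 -160 0 0 0 1; 0 0 -200 0 0 0 1; 60 0 -200 0 0 0 1; 120 0 -200 0 0 0 1; 120 0 -200 0 0 0 1"

```text
time_s: 18.45
eef_pos: [0.2423, 0.2391, 0.2189]
eef_rot: [0.17, -0.224, 0.959, 0.04]
wrist_force: [0.2, -0.1, 0.5]
opening: -0.0
grasp_force: 0.0
```

```bash
python3 - <<'E'
from h import *
s=vision.camera("scene");cv2.imwrite("pics/s12.png",s);t=vision.camera("top");cv2.imwrite("pics/t12.png",t)
# lid roof outline test: project tab ends and find edge energy along lid tab end for several angles
g=cv2.GaussianBlur(cv2.cvtColor(s,cv2.COLOR_BGR2GRAY),(0,0),.7).astype(float);gx=np.hypot(cv2.Sobel(g,6,1,0),cv2.Sobel(g,6,0,1))
ph=np.linspace(0,2*np.pi,200)
for th in(0,.03,.07,.12,.17):
    pts=[]
    for p in ph: # roof circle, radius 68 about r=76, n=41
        pts.append(proj("scene",lidpt(th,.076+.068*np.cos(p),.041)+.068*np.sin(p)*by))
    pts=np.array(pts,np.float32);print(th,cv2.remap(gx.astype(np.float32),pts[None,:,0],pts[None,:,1],1).mean().round(1),
      proj("scene",lidpt(th,.17,.002)).round(1))
o=sensors.get_obs();print(o["eef_pos"],o["wrist_force"])
E
```

```text
0 80.7 [337.2 177. ]
0.03 77.7 [337.3 175.2]
0.07 79.9 [337.4 172.9]
0.12 80.6 [337.5 170.1]
0.17 74.7 [337.4 167.3]
[0.24641312 0.24065749 0.22249683] [0.27443958 0.9893258  1.36442147]
```

```bash
python3 - <<'E'
from h import *
s=cv2.imread("pics/s12.png",0);s5=cv2.imread("pics/scene5.png",0);t=cv2.imread("pics/t12.png",0);t5=cv2.imread("pics/top5.png",0)
for n,a,b in(("scene",s,s5),("top",t,t5)):
    for th in(0,.03,.07): print(n,th,[proj(n,lidpt(th,r,k)+y*by).round(1).tolist() for r,k,y in((.17,.0035,0),(.17,.0035,.021),(.17,.0035,-.021),(.144,.041,0))])
u,v=337,177
print("scene now\n",s[162:188,326:348:2]);print("before\n",s5[162:188,326:348:2])
E
```

```text
scene 0 [[337.2, 176.4], [344.2, 180.1], [330.4, 172.8], [331.3, 167.7]]
scene 0.03 [[337.4, 174.7], [344.3, 178.3], [330.5, 171.1], [331.0, 166.3]]
scene 0.07 [[337.5, 172.4], [344.4, 176.0], [330.6, 168.8], [330.6, 164.6]]
top 0 [[328.1, 296.5], [319.2, 300.7], [337.1, 292.3], [324.2, 285.5]]
top 0.03 [[328.3, 296.5], [319.3, 300.8], [337.3, 292.3], [324.1, 284.9]]
top 0.07 [[328.5, 296.4], [319.5, 300.7], [337.5, 292.1], [324.0, 284.1]]
scene now
 [[158 156 158 159 158 153 145 149 151 151 152]
 [156 157 158 158 158 157 147 147 151 152 152]
 [157 156 158 159 159 158 152 147 152 151 151]
 [157 157 158 159 159 158 157 146 151 152 152]
 [156 157 157 158 158 158 157 149 148 152 152]
 [157 158 158 158 159 158 158 153 147 152 152]
 [159 156 155 158 157 157 158 157 147 151 152]
 [170 161 155 157 158 158 158 159 152 147 152]
 [184 191 154 158 157 158 158 158 156 144 151]
 [185 188 189 160 158 159 159 159 158 148 148]
 [185 184 187 166 157 159 158 158 159 155 147]
 [184 186 190 187 144 157 159 159 158 158 149]
 [185 197 211 190 175 152 158 159 159 158 151]
 [194 211 214 210 189 151 157 159 
[... 1108 characters left out ...]
 159 158 158 158 158 158 158 158 158 148]
 [157 159 160 159 158 159 159 160 160 159 151]
 [158 158 158 159 159 159 159 161 159 160 158]
 [157 157 158 159 159 159 160 159 158 159 160]
 [156 156 158 159 159 159 158 159 159 159 160]
 [154 157 159 158 160 159 159 158 159 159 158]
 [150 158 159 158 157 158 159 158 158 155 147]
 [210 168 161 160 159 159 157 152 145 146 149]
 [227 212 175 161 157 149 146 148 150 152 154]
 [179 227 234 158 147 151 153 154 155 154 154]
 [161 208 237 212 159 155 155 155 155 154 154]
 [182 229 233 214 201 161 155 154 153 154 154]
 [227 241 221 161 228 196 156 153 154 154 154]
 [226 243 202 128 201 235 163 155 153 153 154]
 [149 180 152  97 139 234 196 156 155 153 153]]
```

The tab's front edge crosses column 337 at row ≈176.5. The prediction is 176.4 for fully shut and 174.7 for 0.03 rad, so it fits shut, as does the hard stop I felt. I'll hand in.

```bash
python3 -c "
from bench import ctrl
print(ctrl.hand_in())"
```

```text
the job is handed in; nothing more can be done
None
```

I turned the rotor until it dropped home on the pin and pressed the lid down to its stop at about 8 N. The job is handed in; the verdict wasn't shown, but the last camera pictures fit a rotor that is home and a lid that is shut.

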